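# Line up the seasoning shakers by height at the pass

## Task

Line up the four steel seasoning shakers on the white board in order of height, one standing upright in the middle of each black pad: the tallest on the pad next to the service bell, then each next shorter one along the row, the shortest next to the ticket holder. Keep the shakers upright all the way, so that nothing spills, and let go of them all.

Things in the scene. Friction and masses are not known exactly. Their poses are not given: they have to be found in the camera images.
- mid_w (a point): Centre, half-way up, of the shortest and slimmest of four plain stainless steel seasoning shakers: an upright closed cylinder with a slightly domed, perforated lid, 60 mm tall, 42 mm in diameter, with straight sides up to 8 mm below its top. Loose, under 0.4 kg. The point is 30 mm above its underside; z is its upright axis.
- mid_x (a point): Centre, half-way up, of the second shortest of four plain stainless steel seasoning shakers: an upright closed cylinder with a slightly domed, perforated lid, 80 mm tall, 48 mm in diameter, with straight sides up to 8 mm below its top. Loose, under 0.4 kg. The point is 40 mm above its underside; z is its upright axis.
- mid_y (a point): Centre, half-way up, of the second tallest of four plain stainless steel seasoning shakers: an upright closed cylinder with a slightly domed, perforated lid, 100 mm tall, 54 mm in diameter, with straight sides up to 8 mm below its top. Loose, under 0.4 kg. The point is 50 mm above its underside; z is its upright axis.
- mid_z (a point): Centre, half-way up, of the tallest and widest of four plain stainless steel seasoning shakers: an upright closed cylinder with a slightly domed, perforated lid, 120 mm tall, 60 mm in diameter, with straight sides up to 8 mm below its top. Loose, under 0.4 kg. The point is 60 mm above its underside; z is its upright axis.
- pad_1: Pad 1 of four alike round black rubber pads, 68 mm in diameter, 2 mm thick, 85 mm apart in a straight row on a fixed white board (90 x 520 mm, top 12 mm above the table); it lies elsewhere and turned each time. Origin: centre of the pad's underside (its top is 14 mm above the table). y runs along the row from pad 4 towards pad 1; x across the board, away from the robot; z up. Pads 1 and 4 end the row.
- pad_2: Pad 2 of four alike round black rubber pads, 68 mm in diameter, 2 mm thick, 85 mm apart in a straight row on a fixed white board (90 x 520 mm, top 12 mm above the table); it lies elsewhere and turned each time. Origin: centre of the pad's underside (its top is 14 mm above the table). y runs along the row from pad 4 towards pad 1; x across the board, away from the robot; z up. Pads 1 and 4 end the row.
- pad_3: Pad 3 of four alike round black rubber pads, 68 mm in diameter, 2 mm thick, 85 mm apart in a straight row on a fixed white board (90 x 520 mm, top 12 mm above the table); it lies elsewhere and turned each time. Origin: centre of the pad's underside (its top is 14 mm above the table). y runs along the row from pad 4 towards pad 1; x across the board, away from the robot; z up. Pads 1 and 4 end the row.
- pad_4: Pad 4 of four alike round black rubber pads, 68 mm in diameter, 2 mm thick, 85 mm apart in a straight row on a fixed white board (90 x 520 mm, top 12 mm above the table); it lies elsewhere and turned each time. Origin: centre of the pad's underside (its top is 14 mm above the table). y runs along the row from pad 4 towards pad 1; x across the board, away from the robot; z up. Pads 1 and 4 end the row.
- bell: Brass service bell with a black round foot, 72 mm in diameter, 52 mm high, fixed on the board beyond one end of the row of pads (either end), its centre 95 mm from the centre of the end pad. Origin: centre of its underside.
- ticket_holder: Steel ticket holder: square dark foot 50 mm wide, thin upright post and a clip with a paper ticket, 104 mm high, fixed on the board beyond the other end of the row from the bell, its centre 95 mm from the centre of that end pad. Origin: centre of its underside.
There are look-alikes about, which are no part of the job. Leave any orange or red look-alike of the part that bears mid_x alone.

How it is judged:
At the end, for the whole second after the job is handed in: Each shaker stands upright (within 0.1 rad), at rest and resting on its own pad, its axis within 13 mm of the pad's centre: the 120 mm one on the pad next to the bell, then 100, 80 and 60 mm, the last next to the ticket holder (((horizontal distance between bell and pad_1 below 0.13 m and horizontal distance between mid_z and pad_1 below 0.013 m and z of mid_z in the frame of pad_1 between 0.057 and 0.067 m and angle between each of mid_z, mid_y, mid_x, mid_w's own z axis and vertical below 0.1 rad and linear speed of each of shaker_z, shaker_y, shaker_x, shaker_w below 0.02 m/s and horizontal distance between mid_y and pad_2 below 0.013 m and z of mid_y in the frame of pad_2 between 0.047 and 0.057 m and horizontal distance between mid_x and pad_3 below 0.013 m and z of mid_x in the frame of pad_3 between 0.037 and 0.047 m and horizontal distance between mid_w and pad_4 below 0.013 m and z of mid_w in the frame of pad_4 between 0.027 and 0.037 m) or (horizontal distance between bell and pad_4 below 0.13 m and horizontal distance between mid_z and pad_4 below 0.013 m and z of mid_z in the frame of pad_4 between 0.057 and 0.067 m and angle between each of mid_z, mid_y, mid_x, mid_w's own z axis and vertical below 0.1 rad and linear speed of each of shaker_z, shaker_y, shaker_x, shaker_w below 0.02 m/s and horizontal distance between mid_y and pad_3 below 0.013 m and z of mid_y in the frame of pad_3 between 0.047 and 0.057 m and horizontal distance between mid_x and pad_2 below 0.013 m and z of mid_x in the frame of pad_2 between 0.037 and 0.047 m and horizontal distance between mid_w and pad_1 below 0.013 m and z of mid_w in the frame of pad_1 between 0.027 and 0.037 m))); the robot touches nothing.
It fails at once if a shaker is tipped by more than 0.6 rad (its seasoning would spill) (angle between any of mid_w, mid_x, mid_y, mid_z's own z axis and vertical above 0.6 rad).
It also fails if it takes over 101 s, if anything falls off the work surface, if the arm or the gripper's body presses on something with over 40 N, if the wrist force passes 120 N, or if a joint passes its speed limit or range.

## Robot

A 6-joint arm with a two-finger parallel gripper is mounted at the origin on the work surface. World frame = base frame: x ahead of the robot, y to its left, z up, the work surface at z = 0. Lengths are in m, angles in rad, forces in N, time in s.
With the tool pointing down it reaches from about 0.375 to 0.975 m from the base axis. Payload 3.8 kg.
Tool frame: the origin (TCP) lies at the very end of the fingers, on their centre line; the grasp point (between the pads) lies 19 mm behind it; z points along the fingers, y is the line along which they close (so a half turn about z gives the same grasp; the last joint's range is limited). The gripper opens to 85 mm and grips with 20 to 120 N. Pads are 22 mm wide; open, the fingers measure 114 mm over their backs; the gripper's body (76 mm by 85 mm) begins 54 mm behind the grasp point. The pads swing forward as they close: fully open they stand 13 mm farther back than shut.
Start: joints at [-0.037, 0.264, 1.604, -0, 1.274, -0.037], TCP at [0.675, -0, 0.197] pointing down, gripper open.
Joint ranges: [-2.63, 2.63], [-0.94, 2.18], [0.31, 2.57], [-1.31, 4.45], [0, 2.66], [-2.55, 2.55]. Speed limits (rad/s): [2.57, 2.57, 3.14, 3.14, 3.14, 3.14].

## Interface

Orientations are given as a rotation vector (axis times angle).
In Python, from workcell import monitor, viewer, job gives the robot as it stands. The module is installed in compiled form; this text tells all that it offers.
- The arm moves only by the tool step_arm, never from a script. Its argument "series" is one flat list of numbers, 4 for each row, row after row: the shift along the tool's x, y, z in m, then the turn about the tool's z in rad. A call has 1 to 8 rows; each row is the pose to reach, as a shift and turn from the pose commanded when the call began, along the tool's axes at that moment; what a row does not reach only later rows make up. A row lasts 1/8 s, in which the tool goes at most 62.5 mm and 10.7 degrees, less where a joint would pass 70% of its speed; a pose out of reach is approached as far as the arm can. A call with a gripper value outside its range is refused whole. "gripper" is the opening, from 0 (shut) to 1 (fully open), set as the call begins (left out, the last holds). The fingers move at their own pace and stop on an object; "newtons" is the grip in N (left out, the last holds). Time passes only in rows, so rows that repeat a pose let the fingers close. It gives the time, the measured TCP pose, the force, the opening and the grip force at its end, in the units of the state.
- monitor.read_state(): the state, without advancing time (a new reading comes with each control period).
- viewer.read_camera(name): name is "scene" or "side" or "wrist"; returns a dict with "image" (420x560x3 uint8, red, green, blue), "intrinsics" (3x3 intrinsics, pixels), "distortion" ([k1, k2, p1, p2, k3] as OpenCV has them; the pictures are not rectified), "T" (4x4, takes a point from camera to world coordinates); the wrist camera has in their place "hand_eye" (4x4, takes a point from camera to tool coordinates, whose origin is the TCP and whose axes are the flange's). Camera axes: x right, y up, looking along -z (the intrinsics and any distortion apply to the point x, -y, -z); pixel columns grow to the right and rows downward; lengths in m; the calibration is good to about 2 mm. A picture is of the moment at which its call begins: read the wrist's pose just before it. There is no depth.
- job.finish_job(): hands the job in; it is judged then, once.
Trained networks look in a picture, given as the dict that the camera call returned (one of the last four; its "shot" number tells which), for a name from the list of things; names that differ only in an ending like _2 or _b are one class to them, and where a whole thing is asked for, a point or a joint stands for the part that bears it (a point fixed in the world has none). Each returns a list of dicts, best first, with "score" (0 to 1); they miss things now and then, are a little off and sometimes report something else, mostly with a low value. They report only what shows in the picture. A call takes as long as a camera call. They do not tell look-alikes from the thing itself.
- viewer.boxes_of(picture, label): "extent" ([centre column, centre row, width, height] in pixels, round what is visible of it).
- viewer.spot_point(picture, label): "point" ([column, row] in pixels: a listed point, or the origin of a listed thing).
The state is a dict: "time": time; "q": joint angles; "joint_vel": joint speeds; "joint_torque": joint torques, N m; "tool_pos": TCP position; "tcp_rot": TCP orientation; "wrist_force": force on the tool from outside, world axes, zero at the start; "torque": the same for the moment, N m; "width": opening from 0.0 (shut) to 1.0 (fully open); "grip_force": force on a finger pad.
Only numpy, scipy, OpenCV 4.12 (cv2) and the standard library are available. Lean on these libraries where they do the work, as an engineer would, in place of code of your own. Each camera call takes 0.05 s, during which the arm holds its last target. There are 200 camera calls.

## Working session

There is one attempt and no reset: what is moved stays moved. The work goes in short steps, Python scripts to look and compute and a tool call to move; the robot and the scene stay as the last step left them, time stands still between calls to the robot, and variables do not carry over. Pictures are saved under pics/ and viewed, at most 14 in all, crops included, and the job is handed in when it is done.

Besides the shell and the picture viewer there is one more tool, called after "Call:" as name(argument=value, ...) on one line, values as JSON. step_arm: Moves the arm, as the interface text tells. Its arguments: {"type":"object","properties":{"series":{"type":"array"},"gripper":{"type":"number"},"newtons":{"type":"number"}},"required":["series"]}

```bash
mkdir -p pics; cat > h.py <<'E'
import numpy as np, cv2
from workcell import monitor, viewer, job
from scipy.spatial.transform import Rotation as R
def camT(d):
    if "T" in d: return np.array(d["T"])
    s=d["state"]; T=np.eye(4); T[:3,:3]=R.from_rotvec(s["tcp_rot"]).as_matrix(); T[:3,3]=s["tool_pos"]
    return T@np.array(d["hand_eye"])
def shot(n):
    s=monitor.read_state(); d=viewer.read_camera(n); 
    d["state"]=s
    return d
def ray(d,uv):
    p=cv2.undistortPoints(np.array([[uv]],float),np.array(d["intrinsics"]),np.array(d["distortion"])).ravel()
    T=camT(d); return T[:3,3],T[:3,:3]@np.array([p[0],-p[1],-1.])
def onz(d,uv,z):
    o,v=ray(d,uv); return o+v*(z-o[2])/v[2]
def proj(d,P):
    T=np.linalg.inv(camT(d)); p=T[:3,:3]@np.array(P)+T[:3,3]
    q=np.array([[p[0],-p[1],-p[2]]])
    return cv2.projectPoints(q,np.zeros(3),np.zeros(3),np.array(d["intrinsics"]),np.array(d["distortion"]))[0].ravel()
def save(d,n): cv2.imwrite(f"pics/{n}.png",cv2.cvtColor(np.asarray(d["image"]),cv2.COLOR_RGB2BGR))
E
python3 - <<'E'
from h import *
Z=dict(mid_w=.03,mid_x=.04,mid_y=.05,mid_z=.06,pad_1=.012,bell=.012,ticket_holder=.012)
for n in("scene","side"):
    d=shot(n);save(d,n)
    print(n,camT(d)[:3,3].round(2))
    for k,z in Z.items():
        for r in viewer.spot_point(d,k)[:6]: print(k,round(r["score"],2),np.round(r["point"]),onz(d,r["point"],z).round(3)[:2])
print(monitor.read_state())
E
```

```text
scene [1.39 0.63 0.82]
mid_w 0.77 [264. 193.] [ 0.435 -0.09 ]
mid_w 0.75 [393. 322.] [0.662 0.419]
mid_w 0.72 [398. 287.] [0.561 0.383]
mid_w 0.71 [435. 265.] [0.438 0.423]
mid_w 0.7 [219. 167.] [ 0.402 -0.286]
mid_w 0.64 [342. 228.] [0.445 0.17 ]
mid_x 0.77 [264. 193.] [ 0.447 -0.081]
mid_x 0.75 [393. 322.] [0.671 0.422]
mid_x 0.72 [398. 287.] [0.571 0.386]
mid_x 0.71 [435. 265.] [0.45  0.426]
mid_x 0.7 [219. 167.] [ 0.414 -0.275]
mid_x 0.64 [342. 228.] [0.457 0.175]
mid_y 0.77 [264. 193.] [ 0.459 -0.072]
mid_y 0.75 [393. 322.] [0.68  0.424]
mid_y 0.72 [398. 287.] [0.581 0.389]
mid_y 0.71 [435. 265.] [0.462 0.428]
mid_y 0.7 [219. 167.] [ 0.427 -0.263]
mid_y 0.64 [342. 228.] [0.469 0.181]
mid_z 0.77 [264. 193.] [ 0.471 -0.063]
mid_z 0.75 [393. 322.] [0.69  0.427]
mid_z 0.72 [398. 287.] [0.592 0.392]
mid_z 0.71 [435. 265.] [0.474 0.431]
mid_z 0.7 [219. 167.] [ 0.439 -0.251]
mid_z 0.64 [342. 228.] [0.481 0.187]
pad_1 0.96 [246. 248.] [0.639 0.007]
pad_1 0.9 [212. 245.] [ 0.68  -0.068]
pad_1 0.82 [278. 255.] [0.613 0.086]
pad_1 0.58 [309. 266.] [0.602 0.171]
bell 0.86 [347. 279.] [0.588
[... 1071 characters left out ...]
0.685 -0.168]
{'time': 0.8, 'q': array([-3.69050153e-02,  2.63832796e-01,  1.60399518e+00, -4.63166642e-05,
        1.27371253e+00, -3.68830022e-02]), 'joint_vel': array([-0.0008615 , -0.00062566,  0.00158208,  0.0021858 , -0.00021903,
        0.00052006]), 'joint_torque': array([-6.44807847e-05, -5.14978874e+01, -3.67699277e+01, -1.64638532e-04,
        3.90366295e-04,  2.37189766e-06]), 'tool_pos': array([ 6.74995488e-01, -2.20018414e-05,  1.96927658e-01]), 'tcp_rot': array([2.22140253e+00, 2.22138375e+00, 4.77077358e-06]), 'wrist_force': array([-0.07473498,  0.3077211 ,  0.0169465 ]), 'torque': array([ 0.01262793,  0.00386504, -0.00242412]), 'grip_force': 0.0, 'width': 0.9988760552257135}
```

```bash
python3 -c "
import cv2,numpy as np
cv2.imwrite('pics/both.png',cv2.resize(np.vstack([cv2.imread('pics/scene.png'),cv2.imread('pics/side.png')]),None,fx=.71,fy=.71))"
```

```text
(no output)
```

View pics/scene.png

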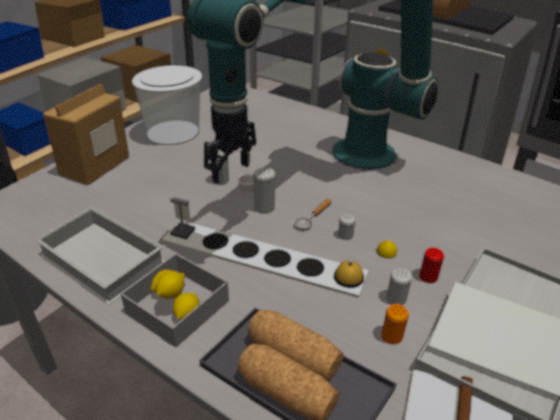

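View pics/side.png

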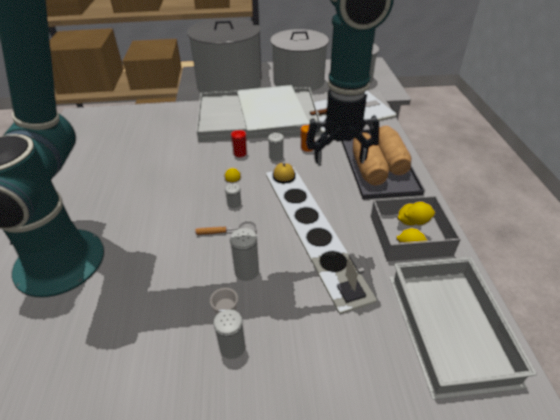

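The scene shows four steel shakers at about (220,167), (264,193), (342,228) and (398,287). The side view shows the same four at (230,333), (243,250), (233,195) and (277,146). The red and orange look-alikes are at (431,265) and (395,323). The bell is at the far-left end (+y) and the holder is at the −y end. I'll raise the arm for a clear view and turn it to match the row.

Call:
step_arm(series=[0.015,-0.025,-0.05,-0.11,0.03,-0.055,-0.1,-0.22,0.05,-0.085,-0.15,-0.22,0.065,-0.115,-0.2,-0.22,0.08,-0.145,-0.24,-0.22,0.1,-0.175,-0.25,-0.22,0.1,-0.175,-0.25,-0.22,0.1,-0.175,-0.25,-0.22], gripper=1, newtons=40)

```text
time: 1.8
tool_pos: [0.5001, 0.0998, 0.4465]
tcp_rot: [1.964, 2.452, -0.0]
wrist_force: [-0.9, -0.4, -0.0]
width: 1.001
grip_force: 0.0
```

```bash
python3 - <<'E'
from h import *
D={}
for n in("scene","side","wrist"):
    d=shot(n);save(d,n+"2");D[n]=d
    print(n,d["state"]["tool_pos"].round(3),camT(d)[:3,3].round(3))
    for k in("mid_w","pad_1","bell","ticket_holder"):
        for r in viewer.spot_point(d,k)[:9]:
            print(k,round(r["score"],2),np.round(r["point"]),onz(d,r["point"],.04 if k=="mid_w" else .012).round(3)[:2])
    print([np.round(r["extent"]).astype(int).tolist() for r in viewer.boxes_of(d,"mid_w")])
import pickle;pickle.dump({n:{k:v for k,v in d.items()} for n,d in D.items()},open("d2.pkl","wb"))
E
```

```text
scene [0.5   0.1   0.446] [1.39  0.63  0.822]
mid_w 0.94 [343. 227.] [0.453 0.175]
mid_w 0.65 [400. 287.] [0.567 0.387]
mid_w 0.63 [223. 166.] [ 0.404 -0.269]
mid_w 0.62 [397. 324.] [0.673 0.43 ]
mid_w 0.56 [263. 190.] [ 0.439 -0.09 ]
mid_w 0.18 [276. 259.] [0.655 0.11 ]
pad_1 0.91 [279. 257.] [0.619 0.093]
pad_1 0.91 [217. 247.] [ 0.679 -0.053]
pad_1 0.73 [314. 267.] [0.598 0.182]
pad_1 0.72 [248. 253.] [0.653 0.023]
pad_1 0.48 [346. 280.] [0.593 0.265]
bell 0.74 [348. 281.] [0.591 0.272]
ticket_holder 0.85 [182. 231.] [ 0.685 -0.172]
[[264, 190, 22, 46], [395, 327, 26, 41], [434, 265, 23, 35], [220, 168, 20, 36], [401, 286, 27, 34], [247, 250, 26, 23]]
side [0.5   0.1   0.446] [ 0.488 -0.701  0.76 ]
mid_w 0.82 [305. 134.] [0.669 0.446]
mid_w 0.81 [241. 145.] [0.457 0.402]
mid_w 0.8 [241. 252.] [ 0.449 -0.049]
mid_w 0.79 [278. 147.] [0.574 0.38 ]
mid_w 0.62 [232. 198.] [0.427 0.149]
mid_w 0.56 [228. 332.] [ 0.419 -0.26 ]
pad_1 0.95 [319. 232.] [0.647 0.022]
pad_1 0.67 [303. 212.] [0.617 0.101]
pad_1 0.63 [336. 262.] [ 0.67 -0.08]
pad_1 0.54 [295. 196.] [0.604 0.172]
bell 0.94 [284. 174.] [0.583 0.276]
ticket_holder 0.82 [352. 292.] [ 0.689 -0.169]
[[243, 253, 32, 56], [308, 139, 14, 30], [275, 146, 14, 27], [229, 334, 32, 51], [234, 199, 13, 26], [238, 145, 14, 26]]
wrist [0.5   0.1   0.447] [0.482 0.179 0.625]
mid_w 0.97 [248.  86.] [0.427 0.173]
mid_w 0.93 [239. 235.] [ 0.46  -0.079]
mid_w 0.82 [208. 323.] [ 0.434 -0.275]
pad_1 0.9 [348. 204.] [0.641 0.013]
pad_1 0.87 [348. 163.] [0.62  0.086]
pad_1 0.67 [350. 253.] [ 0.672 -0.08 ]
bell 0.61 [356.  51.] [0.582 0.262]
ticket_holder 0.84 [345. 293.] [ 0.686 -0.167]
[[250, 91, 31, 38], [236, 239, 43, 58], [201, 326, 35, 55]]
```

View pics/wrist2.png

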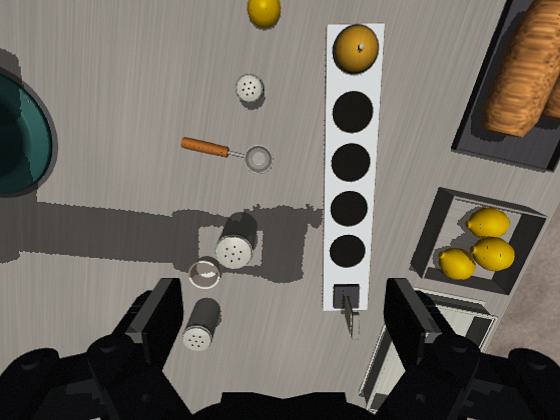

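View pics/scene2.png

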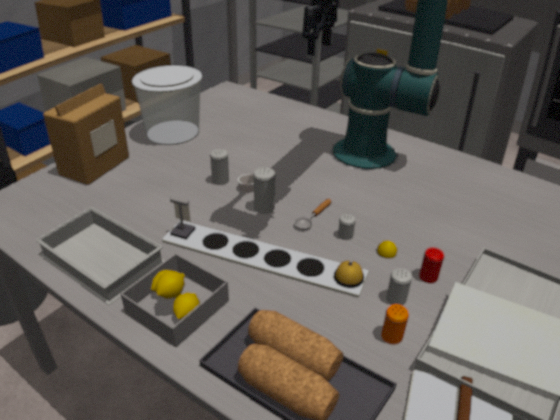

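The wrist view shows the pads at (352,111), (351,162), (349,208) and (348,251), with the bell at the top (+y) end. The shaker lids are w (249,88), tall z (234,250) and y (199,338). The fourth shaker, x, is at scene (400,287), and the nearby red and orange ones are look-alikes. Next I'll measure precisely.

```bash
python3 - <<'E'
from h import *
import pickle
D=pickle.load(open("d2.pkl","rb"));d=D["wrist"]
g=cv2.cvtColor(d["image"],cv2.COLOR_RGB2GRAY)
n,l,s,c=cv2.connectedComponentsWithStats((g<60).astype(np.uint8))
P=[]
for i in range(1,n):
    if 600<s[i,4]<2500 and 310<c[i][0]<400 and c[i][1]<275:
        p=onz(d,c[i],.014); P.append(p); print("pad",c[i].round(1),s[i,2:5],p.round(4))
P=np.array(P); print(np.diff(P,axis=0).round(4),np.linalg.norm(np.diff(P,axis=0),axis=1))
v=P[0]-P[-1]; print("row angle",np.arctan2(-v[0],v[1]))
for k,uv,h,rad in(("w",(249,88),.06,.021),("z",(234,250),.12,.03),("y",(199,338),.10,.027),("x?",(0,0),0,0)):
    if h:
        p=onz(d,uv,h-.004); e=onz(d,(uv[0]+20,uv[1]),h-.004); print(k,p.round(4),"px/20mm*",np.linalg.norm(e-p).round(4)/20*1000,"mm per px")
print("ring",onz(d,(204,272),.005).round(3),"strainer",onz(d,(258,159),.01).round(3),onz(d,(183,145),.01).round(3))
def tri(a,ua,b,ub):
    oa,va=ray(a,ua);ob,vb=ray(b,ub);A=np.c_[va,-vb];t=np.linalg.lstsq(A,ob-oa,rcond=None)[0];p,q=oa+t[0]*va,ob+t[1]*vb;return (p+q)/2,np.linalg.norm(p-q)
for k,a,b in(("x",(400,287),(277,146.5)),("z",(264,190),(243,252)),("y",(221,167),(229,333)),("w",(344,227),(233,198)),("or",(396,326),(307,137))): print(k,*tri(D["scene"],a,D["side"],b))
a=D["scene"]["image"][130:250,190:370];b=D["scene"]["image"][230:350,340:520]
im=np.hstack([a,b]);cv2.imwrite("pics/crop.png",cv2.resize(im[:,:,::-1],(800,267),interpolation=2))
E
```

```text
pad [352.3 111.4] [  40   42 1284] [0.602  0.1717 0.014 ]
pad [350.3 161.9] [  38   38 1123] [0.6226 0.0891 0.014 ]
pad [348.5 208.1] [ 36  35 988] [0.643  0.0066 0.014 ]
pad [346.9 250.5] [ 35  32 882] [ 0.6636 -0.0757  0.014 ]
[[ 0.0206 -0.0826  0.    ]
 [ 0.0205 -0.0825  0.    ]
 [ 0.0206 -0.0824  0.    ]] [0.08512307 0.08499816 0.08489372]
row angle 0.24413246720920256
w [0.4306 0.1708 0.056 ] px/20mm* 1.525 mm per px
z [ 0.4588 -0.0717  0.116 ] px/20mm* 1.585 mm per px
y [ 0.4271 -0.2668  0.096 ] px/20mm* 1.8 mm per px
ring [ 0.404 -0.186  0.005] strainer [0.464 0.058 0.01 ] [0.333 0.053 0.01 ]
x [0.56930677 0.38698074 0.03834734] 0.0049545717416196846
z [ 0.45646436 -0.0712141   0.05991374] 0.005834045450397754
y [ 0.42002638 -0.26379893  0.04529955] 0.0017077961806193699
w [0.43015378 0.16672178 0.02287603] 0.00019773478811219603
or [0.67357381 0.43058804 0.0360636 ] 0.0023082440609637346
```

View pics/crop.png

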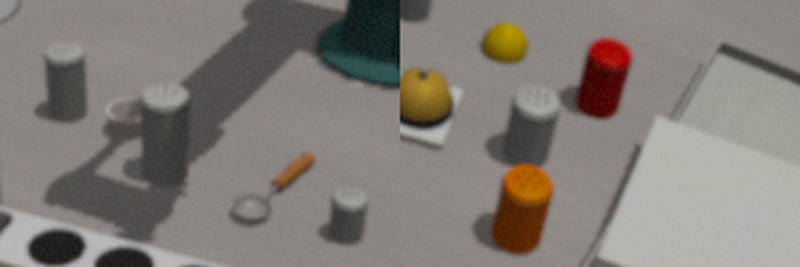

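The four steel shakers are confirmed in the crop: z (0.459,−0.072), y (0.427,−0.267), w (0.431,0.171) and x (0.569,0.387). The red and orange ones stay put. I'm starting with z.

```bash
cat > go.py <<'E'
import sys
from h import *
s=monitor.read_state(); M=R.from_rotvec(s["tcp_rot"]).as_matrix()
print(s["time"],s["tool_pos"].round(4),"yaw",np.arctan2(-M[0,0],M[1,0]).round(3))
for i in range(1,len(sys.argv),3): print((M.T@(np.array(sys.argv[i:i+3],float)-s["tool_pos"])).round(4))
E
python3 go.py .4588 -.0717 .2 .4588 -.0717 .065
```

```text
2.7 [0.5   0.1   0.447] yaw 0.22
[-0.1586 -0.0777  0.2469]
[-0.1586 -0.0777  0.3819]
```

Call:
step_arm(series=[-0.03,-0.015,0.04,-0.024,-0.06,-0.03,0.085,-0.024,-0.09,-0.045,0.13,-0.024,-0.12,-0.06,0.175,-0.024,-0.145,-0.07,0.22,-0.024,-0.1586,-0.0777,0.247,-0.024,-0.1586,-0.0777,0.247,-0.024])

```text
time: 3.58
tool_pos: [0.4564, -0.072, 0.1974]
tcp_rot: [-1.934, -2.469, 0.004]
wrist_force: [-0.1, -0.8, -0.3]
width: 1.001
grip_force: 0.0
```

```bash
python3 - <<'E'
from h import *
d=shot("wrist");save(d,"wz")
print(d["state"]["tool_pos"].round(4),"lid expected px",proj(d,(.4588,-.0717,.116)),"edge",proj(d,(.4588,-.0417,.112)))
for r in viewer.boxes_of(d,"mid_z"):print(r)
E
python3 go.py .4588 -.0717 .065
```

```text
[ 0.4564 -0.072   0.1974] lid expected px [286.74492047 202.11818463] edge [296.42242529 163.74664516]
{'extent': [207.3, 346.9, 58.8, 96.1], 'score': 0.92}
{'extent': [284.9, 192.3, 80.5, 93.6], 'score': 0.58}
3.675 [ 0.4594 -0.0715  0.2009] yaw 0.244
[ 0.     -0.0008  0.1359]
```

View pics/wz.png

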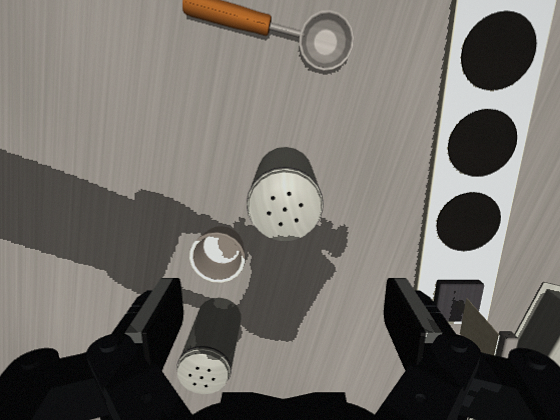

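The z lid sits at (284,202), as predicted, and a small cup is at (218,255), clear of the fingers. I'll descend, grip and lift.

Call:
step_arm(series=[0,-0.002,0.045,0,0,-0.002,0.09,0,0,-0.002,0.125,0,0,-0.002,0.136,0,0,-0.002,0.136,0])

```text
time: 4.3
tool_pos: [0.4581, -0.072, 0.065]
tcp_rot: [1.933, 2.475, 0.001]
wrist_force: [0.2, 0.2, 0.4]
width: 0.998
grip_force: 0.0
```

Call:
step_arm(series=[0,0,0,0,0,0,0,0,0,0,0,0,0,0,0,0,0,0,0,0,0,0,0,0], gripper=0, newtons=40)

```text
time: 5.05
tool_pos: [0.4587, -0.0728, 0.0664]
tcp_rot: [1.932, 2.472, 0.002]
wrist_force: [-1.8, 0.7, 5.8]
width: 0.68
grip_force: 41.5
```

```bash
python3 go.py .602 .1717 .18 .602 .1717 .0805; python3 -c "
from h import *
s=monitor.read_state();print(s['width'],s['grip_force'])"
```

```text
5.05 [ 0.4587 -0.0728  0.0664] yaw 0.244
[ 0.2024  0.1985 -0.1133]
[ 0.2026  0.1982 -0.0138]
0.6800247218285769 41.53770089149475
```

Call:
step_arm(series=[0,0,-0.04,0,0.02,0.02,-0.08,0,0.055,0.055,-0.095,0,0.095,0.093,-0.095,0,0.135,0.132,-0.095,0,0.17,0.167,-0.095,0,0.192,0.189,-0.09,0,0.202,0.1985,-0.08,0])

```text
time: 6.05
tool_pos: [0.602, 0.1734, 0.1446]
tcp_rot: [1.932, 2.476, 0.003]
wrist_force: [-0.4, -0.3, -1.8]
width: 0.672
grip_force: 44.4
```

Call:
step_arm(series=[0,0,0.02,0,0,0,0.045,0,0,0,0.058,0,0,0,0.063,0,0,0,0.065,0,0,0,0.065,0])

```text
time: 6.8
tool_pos: [0.6003, 0.1708, 0.0807]
tcp_rot: [1.935, 2.475, -0.001]
wrist_force: [-4.0, -0.5, 5.0]
width: 0.675
grip_force: 45.1
```

```bash
python3 - <<'E'
from h import *
d=shot("wrist");save(d,"wz2");print({k:np.round(d["state"][k],3) for k in("time","tool_pos","wrist_force","width","grip_force")})
E
python3 go.py .602 .1717 .0805
```

```text
{'time': np.float64(6.8), 'tool_pos': array([0.6  , 0.171, 0.081]), 'wrist_force': array([-4.004, -0.48 ,  5.031]), 'width': np.float64(0.675), 'grip_force': np.float64(45.09)}
6.85 [0.6004 0.1708 0.0807] yaw 0.243
[0.0004 0.0018 0.0002]
```

View pics/wz2.png

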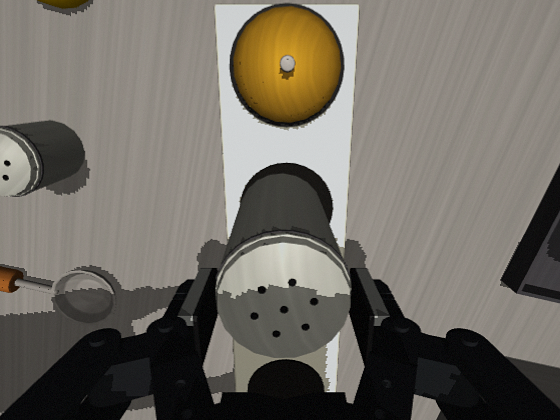

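z stands centred on the bell's pad: its base is within the dark pad at about (287,195), and contact force is felt. I'll release and go up.

Call:
step_arm(series=[0,0,0,0,0,0,0,0,0,0,0,0,0,0,-0.02,0,0,0,-0.06,0,0,0,-0.11,0,0,0,-0.13,0,0,0,-0.13,0], gripper=1)

```text
time: 7.85
tool_pos: [0.6022, 0.1722, 0.2119]
tcp_rot: [1.933, 2.473, 0.006]
wrist_force: [0.1, 0.5, -0.2]
width: 1.005
grip_force: 0.0
```

```bash
python3 go.py .427 -.2668 .2 .4271 -.2668 .052
```

```text
7.85 [0.6022 0.1722 0.2119] yaw 0.244
[-0.3836 -0.2762  0.0104]
[-0.3837 -0.2768  0.1584]
```

Call:
step_arm(series=[-0.045,-0.032,0,0,-0.095,-0.068,0,0,-0.145,-0.104,0,0,-0.195,-0.14,0,0,-0.245,-0.176,0,0,-0.295,-0.212,0,0,-0.345,-0.248,0,0,-0.3836,-0.2765,0.005,0])

```text
time: 8.85
tool_pos: [0.4228, -0.2686, 0.2018]
tcp_rot: [-1.934, -2.472, 0.001]
wrist_force: [-0.0, -0.5, 0.1]
width: 1.0
grip_force: 0.0
```

Call:
step_arm(series=[0,0,0,0,0,0,0,0])

```text
time: 9.1
tool_pos: [0.4241, -0.2664, 0.202]
tcp_rot: [-1.934, -2.472, -0.001]
wrist_force: [0.1, 0.2, 0.1]
width: 0.999
grip_force: 0.0
```

```bash
python3 - <<'E'
from h import *
d=shot("wrist");save(d,"wy")
print("lid expected px",proj(d,(.4271,-.2668,.096)))
E
python3 go.py .4271 -.2668 .052
```

```text
lid expected px [286.70555902 194.40592651]
9.15 [ 0.4247 -0.2661  0.2025] yaw 0.244
[-0.0016  0.0024  0.1505]
```

View pics/wy.png

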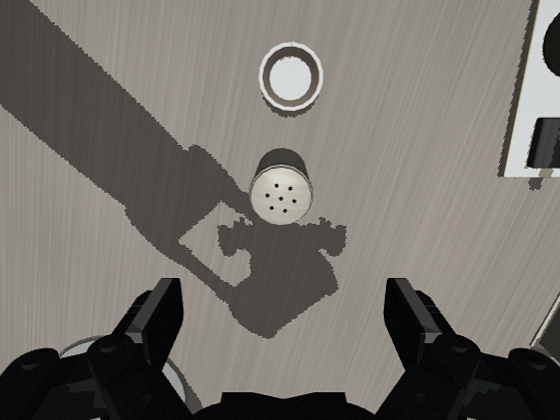

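The y lid is at (281,195), about 4 mm to the −tool y side of the estimate, so I'll correct for that in the descent.

Call:
step_arm(series=[-0.0005,-0.002,0.045,0,-0.001,-0.002,0.09,0,-0.001,-0.002,0.135,0,-0.001,-0.002,0.15,0,-0.001,-0.002,0.15,0])

```text
time: 9.78
tool_pos: [0.4231, -0.2674, 0.0532]
tcp_rot: [-1.931, -2.475, 0.0]
wrist_force: [-0.2, 0.3, -0.1]
width: 1.002
grip_force: 0.0
```

Call:
step_arm(series=[0,0,0,0,0,0,0,0,0,0,0,0,0,0,0,0,0,0,0,0,0,0,0,0], gripper=0)

```text
time: 10.52
tool_pos: [0.4248, -0.2701, 0.0564]
tcp_rot: [1.932, 2.472, -0.0]
wrist_force: [-1.4, -0.2, 5.1]
width: 0.563
grip_force: 39.8
```

```bash
python3 go.py .6226 .0891 .18 .6226 .0891 .067; python3 -c "
from h import *
s=monitor.read_state();print(s['width'],s['grip_force'])"
```

```text
10.525 [ 0.4248 -0.2701  0.0564] yaw 0.244
[ 0.3005  0.2789 -0.1239]
[ 0.3009  0.2787 -0.0109]
0.5629419454407045 39.752190992294345
```

Call:
step_arm(series=[0,0,-0.04,0,0.02,0.018,-0.08,0,0.06,0.056,-0.095,0,0.105,0.098,-0.095,0,0.15,0.14,-0.095,0,0.195,0.182,-0.095,0,0.235,0.219,-0.095,0,0.265,0.247,-0.09,0])

```text
time: 11.52
tool_pos: [0.6006, 0.0503, 0.1453]
tcp_rot: [1.932, 2.475, 0.003]
wrist_force: [-0.0, -0.4, -2.0]
width: 0.56
grip_force: 40.4
```

Call:
step_arm(series=[0.022,0.02,0.005,0,0.034,0.032,0.01,0,0.034,0.032,0.03,0,0.034,0.032,0.055,0,0.034,0.032,0.069,0,0.034,0.032,0.075,0,0.034,0.032,0.075,0])

```text
time: 12.4
tool_pos: [0.621, 0.0875, 0.0706]
tcp_rot: [-1.935, -2.474, 0.002]
wrist_force: [-5.0, -1.1, 7.9]
width: 0.559
grip_force: 43.1
```

```bash
python3 - <<'E'
from h import *
d=shot("wrist");save(d,"wy2");print({k:np.round(d["state"][k],3) for k in("time","tool_pos","wrist_force","width","grip_force")})
E
python3 go.py .6226 .0891 .067
```

```text
{'time': np.float64(12.4), 'tool_pos': array([0.621, 0.087, 0.071]), 'wrist_force': array([-5.01 , -1.145,  7.907]), 'width': np.float64(0.559), 'grip_force': np.float64(43.102)}
12.45 [0.621  0.0875 0.0707] yaw 0.243
[0.0012 0.0019 0.0037]
```

View pics/wy2.png

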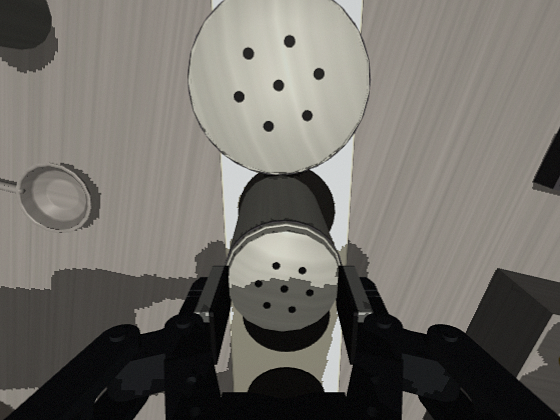

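y stands on its pad, slightly to the left but well inside, with contact felt. I'll release and rise.

Call:
step_arm(series=[0,0,0,0,0,0,0,0,0,0,0,0,0,0,-0.02,0,0,0,-0.06,0,0,0,-0.11,0,0,0,-0.135,0,0,0,-0.135,0], gripper=1)

```text
time: 13.45
tool_pos: [0.6244, 0.0892, 0.2087]
tcp_rot: [1.931, 2.471, 0.009]
wrist_force: [0.6, -0.1, -0.8]
width: 1.002
grip_force: 0.0
```

```bash
python3 go.py .4306 .1708 .15 .4306 .1708 .017
```

```text
13.45 [0.6244 0.0892 0.2087] yaw 0.244
[ 0.1261 -0.1688  0.0572]
[ 0.1263 -0.1698  0.1902]
```

Call:
step_arm(series=[0.02,-0.035,0,0,0.05,-0.075,0,0,0.08,-0.115,0.01,0,0.11,-0.15,0.03,0,0.126,-0.169,0.055,0,0.126,-0.169,0.057,0,0.126,-0.169,0.057,0])

```text
time: 14.32
tool_pos: [0.4278, 0.1701, 0.1467]
tcp_rot: [1.934, 2.475, -0.0]
wrist_force: [0.4, 0.5, 1.0]
width: 1.0
grip_force: 0.0
```

```bash
python3 - <<'E'
from h import *
d=shot("wrist");save(d,"ww")
p=proj(d,(.4306,.1708,.056));print("lid expected px",p)
for r in viewer.boxes_of(d,"mid_w"):print(r)
g=d["image"][int(p[1])-60:int(p[1])+60,int(p[0])-60:int(p[0])+60].min(2); n,l,s,c=cv2.connectedComponentsWithStats((g>185).astype(np.uint8))
for i in range(1,n):
  if s[i,4]>500: print(s[i],c[i]+p-60)
E
python3 go.py .4306 .1708 .017
```

```text
lid expected px [286.7917569  197.93817773]
{'extent': [287.9, 193.4, 55.0, 66.9], 'score': 0.8}
{'extent': [473.4, 320.9, 90.4, 75.4], 'score': 0.62}
{'extent': [493.6, 267.2, 128.9, 133.8], 'score': 0.59}
14.425 [0.429  0.1702 0.1478] yaw 0.243
[0.0002 0.0015 0.1308]
```

Aligned with w, so I'll descend and grip.

Call:
step_arm(series=[0,0,0.045,0,0,0,0.09,0,0,0,0.12,0,0,0,0.13,0,0,0,0.13,0])

```text
time: 15.05
tool_pos: [0.4282, 0.1701, 0.0172]
tcp_rot: [1.935, 2.475, -0.0]
wrist_force: [0.6, 0.1, 0.5]
width: 0.998
grip_force: 0.0
```

Call:
step_arm(series=[0,0,0,0,0,0,0,0,0,0,0,0,0,0,0,0,0,0,0,0,0,0,0,0,0,0,0,0], gripper=0)

```text
time: 15.92
tool_pos: [0.4287, 0.1707, 0.0183]
tcp_rot: [1.934, 2.474, 0.003]
wrist_force: [-0.5, -0.4, 5.5]
width: 0.414
grip_force: 38.5
```

```bash
python3 go.py .6636 -.0757 .15 .6636 -.0757 .032; python3 -c "
from h import *
s=monitor.read_state();print(s['width'],s['grip_force'])"
```

```text
15.925 [0.4287 0.1707 0.0183] yaw 0.244
[-0.2959  0.1687 -0.1313]
[-0.2959  0.1684 -0.0133]
0.41442857735783895 38.52986832498573
```

Call:
step_arm(series=[0,0,-0.05,0,-0.015,0.01,-0.1,0,-0.05,0.03,-0.13,0,-0.1,0.057,-0.135,0,-0.15,0.086,-0.135,0,-0.2,0.114,-0.135,0,-0.245,0.14,-0.135,0,-0.275,0.157,-0.125,0])

```text
time: 16.92
tool_pos: [0.6482, -0.0608, 0.1425]
tcp_rot: [1.935, 2.473, 0.001]
wrist_force: [0.6, -0.0, -1.1]
width: 0.412
grip_force: 38.5
```

Call:
step_arm(series=[-0.015,0.008,0.01,0,-0.0205,0.0115,0.03,0,-0.0205,0.0115,0.065,0,-0.0205,0.0115,0.09,0,-0.0205,0.0115,0.105,0,-0.0205,0.0115,0.11,0,-0.0205,0.0115,0.11,0])

```text
time: 17.8
tool_pos: [0.6624, -0.075, 0.0326]
tcp_rot: [1.933, 2.476, 0.001]
wrist_force: [0.0, 0.8, 0.5]
width: 0.416
grip_force: 38.6
```

```bash
python3 - <<'E'
from h import *
d=shot("wrist");save(d,"ww2");print({k:np.round(d["state"][k],3) for k in("time","tool_pos","wrist_force","width","grip_force")})
E
python3 go.py .6636 -.0757 .032
```

```text
{'time': np.float64(17.8), 'tool_pos': array([ 0.662, -0.075,  0.033]), 'wrist_force': array([0.028, 0.792, 0.494]), 'width': np.float64(0.416), 'grip_force': np.float64(38.646)}
17.85 [ 0.6625 -0.0752  0.0326] yaw 0.245
[-0.0008  0.0009  0.0006]
```

View pics/ww2.png

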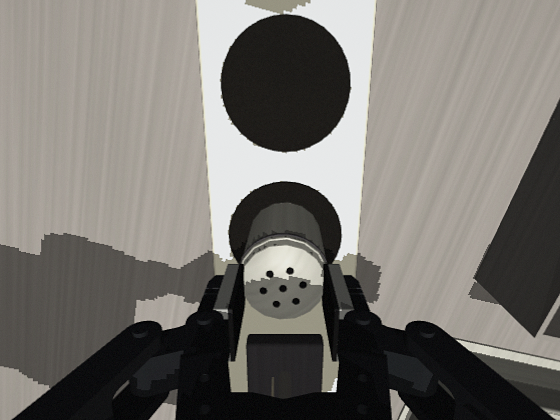

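w is centred on pad 4 but isn't bearing yet, so I'll lower 2 mm, release and rise.

Call:
step_arm(series=[0,0,0.001,0,0,0,0.002,0,0,0,0.002,0])

```text
time: 18.23
tool_pos: [0.6631, -0.0753, 0.0323]
tcp_rot: [1.934, 2.475, 0.002]
wrist_force: [-3.9, 2.1, 9.6]
width: 0.415
grip_force: 41.0
```

Call:
step_arm(series=[0,0,0,0,0,0,0,0,0,0,0,0,0,0,-0.02,0,0,0,-0.06,0,0,0,-0.11,0,0,0,-0.165,0,0,0,-0.185,0], gripper=1)

```text
time: 19.23
tool_pos: [0.6651, -0.0762, 0.2219]
tcp_rot: [1.929, 2.469, 0.007]
wrist_force: [0.5, 0.5, 0.2]
width: 1.003
grip_force: 0.0
```

```bash
python3 go.py .5693 .387 .2 .5693 .387 .035
```

```text
19.225 [ 0.6651 -0.0762  0.2219] yaw 0.244
[0.4728 0.0187 0.0203]
[0.4734 0.0173 0.1853]
```

Call:
step_arm(series=[0.04,0.002,-0.01,0,0.095,0.004,-0.01,0,0.15,0.006,-0.01,0,0.205,0.008,-0.01,0,0.26,0.01,-0.01,0,0.315,0.012,-0.01,0,0.37,0.014,-0.01,0,0.425,0.017,-0.01,0])

```text
time: 20.23
tool_pos: [0.5752, 0.3422, 0.2248]
tcp_rot: [-1.935, -2.475, 0.001]
wrist_force: [0.7, 0.3, 0.5]
width: 0.998
grip_force: 0.0
```

Call:
step_arm(series=[0.035,0.002,0.02,0,0.048,0.002,0.035,0,0.048,0.002,0.035,0,0.048,0.002,0.035,0])

```text
time: 20.72
tool_pos: [0.567, 0.3864, 0.1901]
tcp_rot: [1.936, 2.474, -0.001]
wrist_force: [0.1, -0.3, 0.1]
width: 0.998
grip_force: 0.0
```

```bash
python3 - <<'E'
from h import *
d=shot("wrist");save(d,"wx")
print("lid expected px",proj(d,(.5693,.387,.076)))
for r in viewer.boxes_of(d,"mid_x"):print(r)
E
python3 go.py .5693 .387 .035
```

```text
lid expected px [285.92165301 190.00841442]
{'extent': [163.7, 124.2, 78.9, 60.8], 'score': 0.98}
{'extent': [404.8, 173.9, 75.9, 70.4], 'score': 0.93}
{'extent': [264.6, 364.3, 56.3, 64.6], 'score': 0.83}
{'extent': [282.4, 189.2, 56.9, 69.4], 'score': 0.77}
20.825 [0.5675 0.3866 0.191 ] yaw 0.242
[-0.      0.0016  0.156 ]
```

View pics/wx.png

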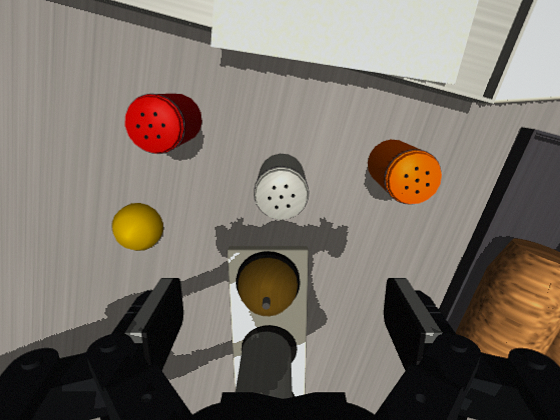

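Steel x is at (281,193), between red (153,123) and orange (413,177). I'll correct by about 3 mm and descend between them.

Call:
step_arm(series=[-0.0025,-0.003,0.045,0,-0.0025,-0.003,0.09,0,-0.0025,-0.003,0.13,0,-0.0025,-0.003,0.15,0,-0.0025,-0.003,0.156,0,-0.0025,-0.003,0.156,0])

```text
time: 21.58
tool_pos: [0.5653, 0.385, 0.0352]
tcp_rot: [1.935, 2.474, 0.003]
wrist_force: [-0.8, 0.2, 0.9]
width: 1.0
grip_force: 0.0
```

Call:
step_arm(series=[0,0,0,0,0,0,0,0,0,0,0,0,0,0,0,0,0,0,0,0,0,0,0,0], gripper=0)

```text
time: 22.32
tool_pos: [0.5657, 0.3856, 0.0359]
tcp_rot: [1.934, 2.474, 0.006]
wrist_force: [0.6, 0.3, 5.8]
width: 0.496
grip_force: 42.3
```

```bash
python3 go.py .643 .0066 .2 .643 .0066 .05; python3 -c "
from h import *
s=monitor.read_state();print(s['width'],s['grip_force'])"
```

```text
22.325 [0.5657 0.3856 0.0359] yaw 0.244
[-0.3862 -0.016  -0.1646]
[-0.3864 -0.0165 -0.0146]
0.4958446838052213 42.2887895175154
```

Call:
step_arm(series=[0,0,-0.04,0,0,0,-0.09,0,0,0,-0.14,0,-0.025,-0.001,-0.18,0,-0.07,-0.003,-0.19,0,-0.12,-0.005,-0.19,0,-0.17,-0.007,-0.19,0,-0.22,-0.009,-0.19,0])

```text
time: 23.32
tool_pos: [0.6079, 0.1674, 0.223]
tcp_rot: [-1.933, -2.475, 0.002]
wrist_force: [1.0, -1.2, -1.1]
width: 0.494
grip_force: 41.6
```

Call:
step_arm(series=[-0.05,-0.002,0,0,-0.1,-0.004,0,0,-0.14,-0.006,0,0,-0.166,-0.007,0,0,-0.166,-0.007,0.03,0,-0.166,-0.007,0.08,0,-0.166,-0.007,0.125,0,-0.166,-0.007,0.145,0])

```text
time: 24.32
tool_pos: [0.6384, 0.0063, 0.0745]
tcp_rot: [-1.931, -2.47, 0.007]
wrist_force: [-0.5, -1.1, -1.7]
width: 0.493
grip_force: 41.4
```

```bash
python3 go.py .643 .0066 .05
```

```text
24.325 [0.6384 0.0063 0.0745] yaw 0.244
[-0.0009  0.0047  0.0245]
```

Call:
step_arm(series=[0,0.001,0.012,0,0,0.002,0.02,0,0,0.002,0.025,0,0,0.002,0.026,0,0,0.002,0.026,0])

```text
time: 24.95
tool_pos: [0.6444, 0.0067, 0.0537]
tcp_rot: [1.934, 2.474, 0.001]
wrist_force: [-0.4, -0.2, -1.2]
width: 0.492
grip_force: 41.4
```

```bash
python3 - <<'E'
from h import *
d=shot("wrist");save(d,"wx2");print({k:np.round(d["state"][k],3) for k in("time","tool_pos","wrist_force","width","grip_force")})
E
python3 go.py .643 .0066 .05
```

```text
{'time': np.float64(24.95), 'tool_pos': array([0.644, 0.007, 0.054]), 'wrist_force': array([-0.363, -0.154, -1.181]), 'width': np.float64(0.492), 'grip_force': np.float64(41.413)}
25.0 [0.6443 0.0067 0.0537] yaw 0.244
[ 0.0003 -0.0013  0.0037]
```

View pics/wx2.png

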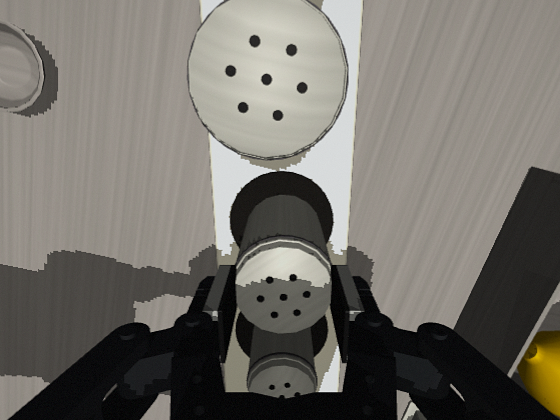

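x hangs centred over pad 3, about 3 mm up. I'll lower it until it bears.

Call:
step_arm(series=[0,0,0.002,0,0,0,0.0035,0,0,0,0.0045,0,0,0,0.0045,0])

```text
time: 25.5
tool_pos: [0.6441, 0.0065, 0.0499]
tcp_rot: [1.934, 2.475, 0.0]
wrist_force: [-3.0, -0.8, 6.1]
width: 0.491
grip_force: 44.6
```

Contact. I'll release, rise, and back off for a check view.

Call:
step_arm(series=[0,0,0,0,0,0,0,0,0,0,0,0,0,0,-0.02,0,0,0,-0.06,0,0,0,-0.11,0,0,0,-0.165,0,0,0,-0.22,0], gripper=1)

```text
time: 26.5
tool_pos: [0.6438, 0.0067, 0.2719]
tcp_rot: [1.934, 2.474, 0.002]
wrist_force: [0.6, -0.3, -0.2]
width: 0.996
grip_force: 0.0
```

Call:
step_arm(series=[-0.01,-0.02,-0.05,0,-0.02,-0.04,-0.1,0,-0.03,-0.06,-0.14,0,-0.03,-0.06,-0.17,0,-0.03,-0.06,-0.17,0,-0.03,-0.06,-0.17,0,-0.03,-0.06,-0.17,0])

```text
time: 27.38
tool_pos: [0.5923, -0.0367, 0.4364]
tcp_rot: [-1.933, -2.473, 0.003]
wrist_force: [0.5, 0.0, -0.6]
width: 0.999
grip_force: 0.0
```

```bash
python3 - <<'E'
from h import *
P=dict(z=(.602,.1717,.12),y=(.6226,.0891,.10),x=(.643,.0066,.08),w=(.6636,-.0757,.06))
d=shot("wrist");save(d,"end");im=cv2.imread("pics/end.png");print(d["state"]["tool_pos"])
g=d["image"].min(2)
for k,(x,y,h) in P.items():
    t=proj(d,(x,y,.014+h-.004)); rr=np.linalg.norm(proj(d,(x,y+dict(z=.03,y=.027,x=.024,w=.021)[k],.014+h-.004))-t)
    x0,y0=(t-1.6*rr).astype(int); s=int(3.2*rr)
    c=cv2.HoughCircles(cv2.resize(cv2.medianBlur(g[max(y0,0):y0+s,max(x0,0):x0+s],3),None,fx=4,fy=4,interpolation=2),cv2.HOUGH_GRADIENT,1,500,param1=100,param2=15,minRadius=int(3.3*rr),maxRadius=int(4.7*rr))
    if c is not None:
        q=c[0,0,:2]/4+[max(x0,0),max(y0,0)]; p=onz(d,q,.010+h); print(k,t.round(1),q.round(1),c[0,0,2]/4,rr,"off mm",((p[:2]-(x,y))*1000).round(1))
        cv2.circle(im,tuple(q.round().astype(int).tolist()),int(c[0,0,2]/4),(0,255,0),1)
    cv2.drawMarker(im,tuple(t.round().astype(int).tolist()),(0,0,255),0,8)
cv2.imwrite("pics/end_m.png",im)
for n in("scene","side"):
    d=shot(n)
    for k in P:
        B=viewer.spot_point(d,"mid_"+k); x,y,h=P[k]; t=proj(d,(x,y,.014+h/2))
        q=min((np.array(b["point"]) for b in B),key=lambda q:np.linalg.norm(q-t)); print(n,k,t.round(1),q)
E
```

```text
[ 0.59229107 -0.03670501  0.43644793]
z [334.4 -14.6] [328.1   8.9] 26.35 29.76975120729266 off mm [ -0.3 -25.6]
y [329.3  63.8] [323.4  69.4] 22.7 22.571774590413224 off mm [-5.7 -8.5]
x [325.  127.9] [326.9 131.4] 15.225 17.249595321179154 off mm [ 4.  -4.1]
w [321.6 181.4] [322.1 180.9] 12.825 13.189258452224484 off mm [0.6 1. ]
scene z [311.1 246.3] [311.9 247.5]
scene y [276.9 240.8] [276.1 242.1]
scene x [244.5 235.4] [245.2 237.6]
scene w [213.8 230.4] [215.8 231.2]
side z [295.  178.2] [290.3 177.2]
side y [306.7 200.4] [305.1 201.2]
side x [319.5 224.9] [320.8 225.6]
side w [333.7 252. ] [335.4 251.9]
```

View pics/end_m.png

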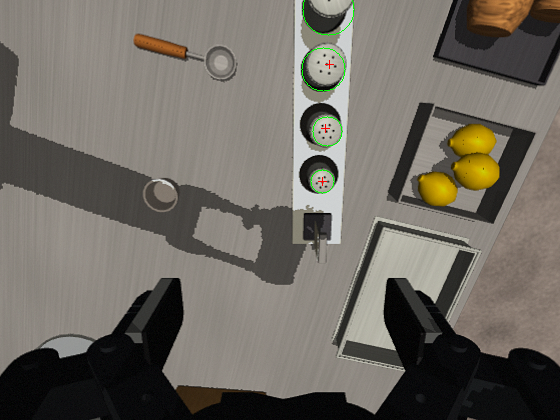

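w and x are on target. y looks about 4 mm off and z is out of frame, so I'll move along the row to check both.

Call:
step_arm(series=[0.04,0.01,0,0,0.08,0.02,0,0,0.12,0.03,0,0,0.15,0.04,0,0,0.15,0.04,0,0,0.15,0.04,0,0])

```text
time: 28.68
tool_pos: [0.5954, 0.1179, 0.4384]
tcp_rot: [1.934, 2.475, -0.001]
wrist_force: [0.2, 0.4, -0.4]
width: 1.002
grip_force: 0.0
```

```bash
python3 - <<'E'
from h import *
P=dict(z=(.602,.1717,.12),y=(.6226,.0891,.10),x=(.643,.0066,.08),w=(.6636,-.0757,.06))
d=shot("wrist");save(d,"end2");im=cv2.imread("pics/end2.png")
for k,r in zip("zyxw",(.03,.027,.024,.021)):
    x,y,h=P[k]; a=np.linspace(0,2*np.pi,60)
    for rr,z,c in((r,h+.006,(0,0,255)),(.034,.014,(255,128,0))):
        q=np.array([proj(d,(x+rr*np.cos(t),y+rr*np.sin(t),z))*4 for t in a]).round().astype(int)
        if rr==r and z>.02: e=q
        if c==(0,0,255) and k=="z": im=cv2.resize(im,None,fx=4,fy=4,interpolation=2)
        cv2.polylines(im,[q],True,c,2)
c=proj(d,P["y"])*4; x0,y0=int(c[0]-400),max(int(c[1]-420),0)
cv2.imwrite("pics/end2c.png",im[y0:y0+600,max(x0,0):x0+800]); print(onz(d,c/4,.114)-onz(d,c/4+[1,0],.114))
E
```

```text
[-0.00140688 -0.00035284  0.        ]
```

View pics/end2c.png

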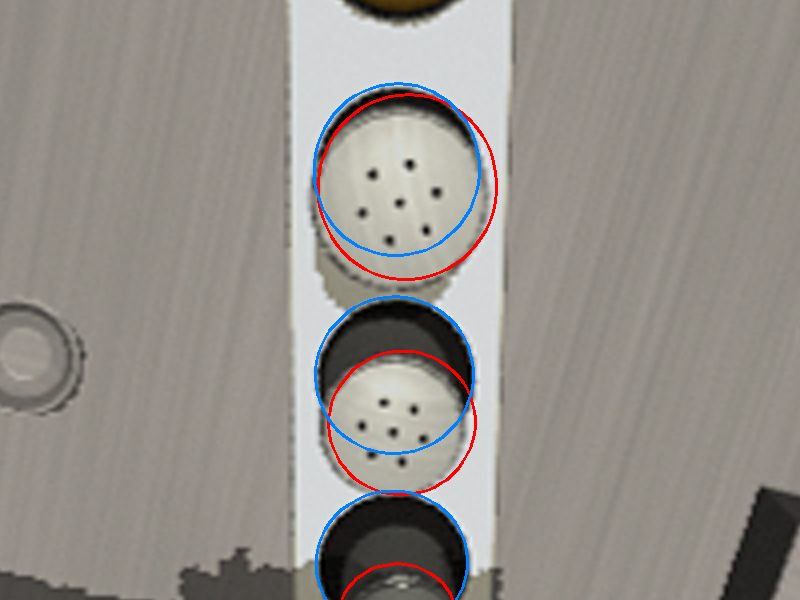

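All four stand upright within about 6 mm of their pad centres (limit 13 mm), in the right order, and the arm is clear. I'm handing in.

```bash
python3 -c "
from h import *
print(job.finish_job())"
```

```text
the job is handed in; nothing more can be done
None
```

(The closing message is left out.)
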